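Nest the tapered sleeves in their seat

TASK

Put the set of four collared tapered sleeves away in the grey taper seat: lift them one after another, the largest first and the solid plug last, and nest each upright and fully down inside the one before. Leave the two straight steel bushes without collars where they stand.

Things in the scene. Friction and masses are not known exactly. Their poses are not given: they have to be found in the camera images.
- taper_seat: fixed grey holder: foot 110 mm across, 6 mm high, four small screws; on it a round boss 84 mm across up to 34 mm height with a conical socket, open above, 61 mm across at the mouth, 1.5 mm play round the 66 mm sleeve. That sleeve, seated, rests its collar on the rim, its origin 8 mm above this one. Origin: centre of the underside, on the table, z up.
- sleeve_66: largest collared steel taper, 46 mm high, standing narrow end down: collar 66 mm across from 26 to 46 mm height (grip here); below, a taper 58 mm across at the collar, 51 mm at the foot. Tapered bore, 50 mm at the rim, 1.5 mm play round the 55 mm sleeve, which seats with its collar on this rim, origin 20 mm above this one. Origin: centre of its foot, z up its axis. About 400 g.
- sleeve_55: second collared steel taper, 46 mm high, standing narrow end down: collar 55 mm across from 26 to 46 mm height (grip here); below, a taper 47 mm across at the collar, 40 mm at the foot. Tapered bore, 39 mm at the rim, 1.5 mm play round the 44 mm sleeve, which seats with its collar on this rim, origin 20 mm above this one. Origin: centre of its foot, z up its axis. About 280 g.
- sleeve_44: third collared steel taper, 46 mm high, standing narrow end down: collar 44 mm across from 26 to 46 mm height (grip here); below, a taper 36 mm across at the collar, 29 mm at the foot. Tapered bore, 28 mm at the rim, 1.5 mm play round the 33 mm plug, which seats with its collar on this rim, origin 20 mm above this one. Origin: centre of its foot, z up its axis. About 180 g.
- plug_33: solid plug, smallest of the set, small dimple on top: collared steel taper, 46 mm high, standing narrow end down: collar 33 mm across from 26 to 46 mm height (grip here); below, a taper 25 mm across at the collar, 18 mm at the foot. Origin: centre of its foot, z up its axis. About 140 g.
- bush_50: straight plain steel bush, not part of the set: no collar, 50 mm across, 46 mm high, thick-walled with a straight 20 mm bore; to be left alone. Origin at the centre of its underside, z up.
- bush_38: straight plain steel bush, not part of the set: no collar, 38 mm across, 46 mm high, thick-walled with a straight 14 mm bore; to be left alone. Origin at the centre of its underside, z up.
Mind the look-alikes: they are no part of the job. Leave any purple or red look-alike of the plug_33 alone. Leave any red or yellow look-alike of the sleeve_66 alone.

How it is judged:
By the outcome, as a careful person would: the job done as asked, in the order asked, and still so for the second after the job is handed in, with the robot touching nothing.
It also fails if it takes over 112 s, if anything falls off the work surface, if the arm or the gripper's body presses on something with over 40 N, if the wrist force passes 120 N, or if a joint passes its speed limit or range.

ROBOT

A 6-joint arm with a two-finger parallel gripper is mounted at the origin on a cart in front of the work surface, level with it; the furniture and walls round the work are solid. World frame = base frame: x ahead of the robot, y to its left, z up, the work surface at z = 0. Lengths are in mm, angles in degrees, forces in N, time in s.
With the tool pointing down it reaches from about 300 to 850 mm from the base axis. Payload 4.2 kg.
Tool frame: the origin (TCP) lies midway between the tips of the shut fingers; the grasp point (between the pads) lies 19 mm behind it; z points along the fingers, y is the line along which they close (so a half turn about z gives the same grasp; the last joint's range is limited). The gripper opens to 91 mm and grips with 3 to 60 N. Pads are 32 mm wide; open, the fingers measure 118 mm over their backs; the gripper's body (76 mm by 178 mm) begins 60 mm behind the grasp point.
Start: joints at [-72.594, 18.312, 89.639, -0, 72.044, -1.146], TCP at [182.953, -545.138, 175.876] pointing down, gripper open.
Joint ranges: [-177.97, 177.97], [-48.28, 115.42], [12.27, 149.76], [-77.06, 257.06], [2.81, 150.46], [-146.56, 146.56]. Speed limits (degrees/s): [147.25, 147.25, 180, 180, 180, 180].

INTERFACE

Orientations are given as [roll, pitch, yaw] about the fixed x, y, z axes, in that order (R = Rz(yaw) Ry(pitch) Rx(roll)).
In Python, from workcell import env gives the robot as it stands.
- The arm moves only by the shell command python3 -m jog 'ROWS' [FORCE]. ROWS is a JSON object of lists of equal length, an entry for each row: "jaw": the finger opening in mm, from 0 to 91.2; "slide": the shift along the tool's x, y, z in units of 30 mm (1.0 is 30 mm), a list of three; "spin": the turn about the tool's z in units of 8 degrees (1.0 is 8 degrees). In form: {"jaw": [jaw, ...], "slide": [[dx, dy, dz], ...], "spin": [spin, ...]}. A call has 1 to 10 rows; each row shifts and turns the commanded pose from where the row before left it, along the tool's axes as they then stand; what a row does not reach is not made up. A row lasts 1/10 s, in which the tool goes at most 50 mm and 8.59 degrees, less where a joint would pass 70% of its speed; a pose out of reach is approached as far as the arm can. A call is refused whole if a number of a shift passes 1 or a number of a turn 1, either way. A call with a gripper value outside its range is refused whole. The fingers move at their own pace and stop on an object; FORCE is the grip in N (left out, the last holds). Time passes only in rows, so rows that do not move let the fingers close. It gives the time, the measured TCP pose, the force, the opening and the grip force at its end, in the units of the state.
- env.state(): the state, without advancing time (a new reading comes with each control period).
- env.grab_frame(name): name is "scene" or "side" or "wrist"; returns the picture (400x640x3 uint8, red, green, blue); there is no depth.
- env.camera_model(name): a dict with "fx", "fy", "cx", "cy" (pixels), "D" ([k1, k2, p1, p2, k3] as OpenCV has them; the pictures are not rectified), "camera_from_world" (4x4, takes a point from world to camera coordinates). Camera axes: x right, y up, looking along -z (the intrinsics and any distortion apply to the point x, -y, -z); pixel columns grow to the right and rows downward; lengths in mm; the calibration is good to about 2 mm. A picture is of the moment at which its call begins: read the wrist's pose just before it. camera_model takes no time and is no camera call; for the wrist camera it gives the pose at the moment of the call.
- env.job_done(): hands the job in; it is judged then, once.
The state is a dict: "time_s": time; "qpos": joint angles; "qvel": joint speeds; "effort": joint torques, N m; "ee_pos": TCP position; "ee_rot": TCP orientation; "force": force on the tool from outside, world axes, zero at the start; "torque": the same for the moment, N m; "gripper_width": finger opening in mm; "gripper_force": force on a finger pad.
Only numpy, scipy, OpenCV 4.12 (cv2) and the standard library are available. Lean on these libraries where they do the work, as an engineer would, in place of code of your own. Each camera call takes 0.05 s, during which the arm holds its last target. There are 200 camera calls.

## Working session

There is one attempt and no reset: what is moved stays moved. The work goes in short steps, Python scripts to look and compute and a shell command to move; the robot and the scene stay as the last step left them, time stands still between calls to the robot, and variables do not carry over. Pictures are saved under pics/ and viewed, at most 17 in all, crops included, and the job is handed in when it is done.

```bash
ls; mkdir -p pics
python3 - <<'E'
from workcell import env
import cv2,numpy as np
for n in ["scene","side","wrist"]:
    im=env.grab_frame(n); cv2.imwrite(f"pics/{n}0.png",im[...,::-1])
    m=env.camera_model(n); print(n,m['fx'],m['cx'],m['cy'],m['D']); print(np.round(m['camera_from_world'],3).tolist())
print(env.state())
E
```

```text
pics
scene 500.5977642385867 315.0654746913965 196.20290209952324 [-0.02366062  0.          0.          0.          0.        ]
[[0.631, -0.776, 0.002, -368.871], [0.509, 0.415, 0.754, -241.205], [-0.586, -0.475, 0.657, -867.27], [0.0, 0.0, 0.0, 1.0]]
side 477.8875111648568 316.59138057005646 202.9730999005854 [-0.11358926  0.          0.          0.          0.        ]
[[0.999, -0.051, -0.003, -494.625], [0.033, 0.604, 0.797, -25.849], [-0.039, -0.796, 0.605, -1138.217], [0.0, 0.0, 0.0, 1.0]]
wrist 358.75233303703754 314.86527389233703 197.01355248526602 [-0.06066653  0.          0.          0.          0.        ]
[[0.319, -0.948, -0.002, -574.263], [0.921, 0.31, -0.237, 26.681], [0.225, 0.074, 0.972, -387.991], [0.0, 0.0, 0.0, 1.0]]
{'time_s': 0.15, 'qpos': array([-7.25937409e+01,  1.83436271e+01,  8.96901238e+01, -2.99166553e-03,
        7.20435610e+01, -1.14650869e+00]), 'qvel': array([ 0.04829031, -0.19277063, -0.17822707,  0.0339892 ,  0.03748415,
       -0.02192192]), 'effort': array([ 3.52032566e-04, -4.12772441e+01, -2.32156277e+01,  7.27742049e-02,
        4.34187020e-02, -9.65323898e-05]), 'ee_pos': array([ 182.8017579, -544.7170556,  175.21097  ]), 'ee_rot': array([-1.79922647e+02,  1.29719257e-03,  1.85536929e+01]), 'force': array([-0.45348008, -0.17525645,  0.00424666]), 'torque': array([ 0.00478872, -0.01462713,  0.02195419]), 'gripper_force': 0.0, 'gripper_width': 91.00111545013023}
```

View pics/scene0.png

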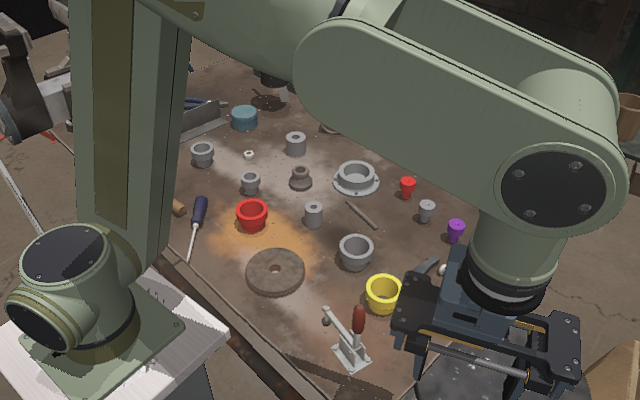

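View pics/side0.png

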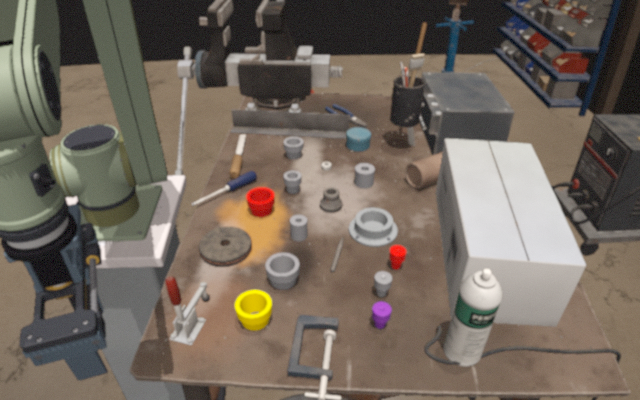

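The scene view shows the 66 sleeve at (356,252), the seat at (356,178), the plug at (427,210), the 55 sleeve at about (202,153) and the 44 sleeve at about (250,182). The bushes are at (295,143) and (314,213). In the side view the same parts are at 66 (283,270), seat (373,226), plug (383,283), 55 (293,147) and 44 (292,181). I'll zoom in to get the rims.

```bash
cat > h.py <<'E'
from workcell import env
import cv2,numpy as np
def ray(n,uv,m=None):
    m=m or env.camera_model(n); K=np.array([[m['fx'],0,m['cx']],[0,m['fy'],m['cy']],[0,0,1]])
    x,y=cv2.undistortPoints(np.array([[uv]],float),K,np.array(m['D']))[0,0]
    T=np.array(m['camera_from_world']); R=T[:3,:3]
    return -R.T@T[:3,3], R.T@np.array([x,-y,-1.])
def onplane(n,uv,z,m=None):
    c,d=ray(n,uv,m); return (c+d*(z-c[2])/d[2])[:2]
E
python3 - <<'E'
import cv2
a=cv2.imread('pics/scene0.png');b=cv2.imread('pics/side0.png')
cv2.imwrite('pics/sc1.png',cv2.resize(a[125:285,185:450],None,fx=3,fy=3,interpolation=cv2.INTER_CUBIC))
cv2.imwrite('pics/si1.png',cv2.resize(b[130:320,230:430],None,fx=3,fy=3,interpolation=cv2.INTER_CUBIC))
E
```

```text
(no output)
```

View pics/sc1.png

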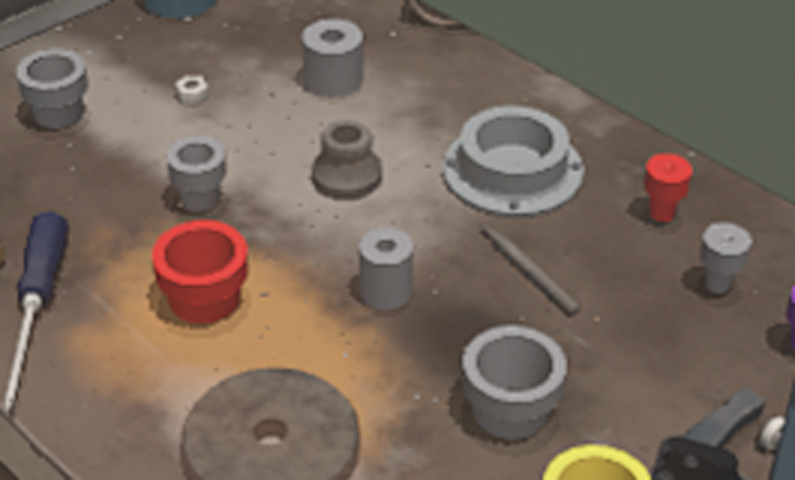

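View pics/si1.png

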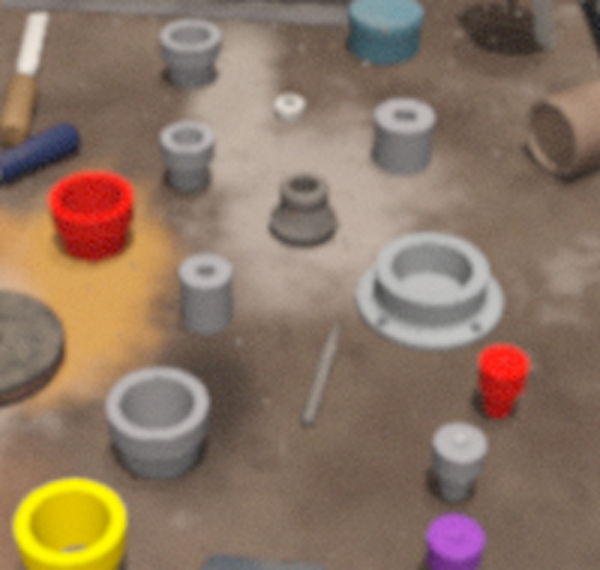

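View pics/wrist0.png

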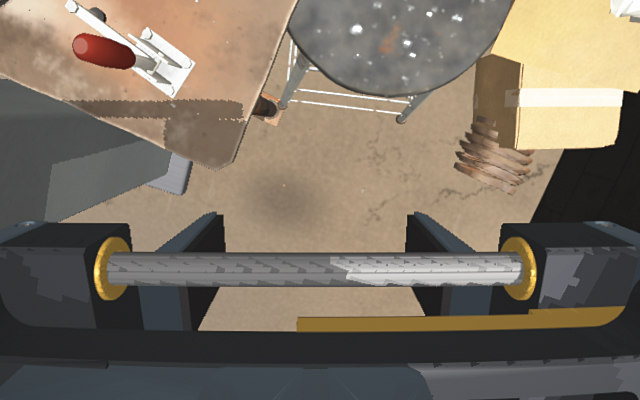

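The zoomed views give these rim centres in crop pixels:

| Part | Scene | Side |
|---|---|---|
| 66 sleeve | (514,366) | (158,405) |
| Seat | (514,142) | (432,272) |
| Plug | (726,241) | (459,443) |
| 55 sleeve | (52,72) | (191,39) |
| 44 sleeve | (197,157) | (187,138) |

The wrist view shows only the table edge, with the fingers visible below.

Run:
```python
from h import *
P=dict(s66=((514,366),(158,405),46),seat=((514,142),(432,272),34),plug=((726,241),(459.5,443),46),s55=((52.5,72),(191,39),46),s44=((197,157),(187.5,138),46),
 redplug=((669,167),(503,364),46),bush38=((386,245),(206,272),46),bush50=((333,38),(405,114),46),red66=((201,257),(92,205),46),cone=((346,134),(304,184),50))
cv=lambda p,o:((p[0]+.5)/3-.5+o[0],(p[1]+.5)/3-.5+o[1])
for k,(a,b,z) in P.items():
    A=cv(a,(185,125));B=cv(b,(230,130))
    c1,d1=ray('scene',A);c2,d2=ray('side',B)
    M=np.stack([d1,-d2],1);t=np.linalg.lstsq(M,c2-c1,rcond=None)[0]
    print(k,onplane('scene',A,z).round(1),onplane('side',B,z).round(1),((c1+d1*t[0]+c2+d2*t[1])/2).round(1))
m=env.camera_model('wrist');T=m['camera_from_world'];print(-T[:3,:3].T@T[:3,3])
```

```text
s66 [ 412.3 -241.8] [ 415.8 -241.2] [ 415.3 -239.5   43.2]
seat [614.1 -98.2] [ 617.5 -100.1] [618.4 -95.4  30.1]
plug [ 604.3 -287.5] [ 607.2 -286.1] [ 607.  -285.9   44.5]
s55 [440.6 233.9] [443.2 232.8] [443.1 237.5  43.1]
s44 [436.3  66.8] [438.4  70.1] [438.   68.9  45.4]
redplug [ 649.9 -213.5] [ 648.3 -214.9] [ 648.6 -214.4   46.4]
bush38 [ 449.9 -104.9] [ 450.1 -105.5] [ 450.1 -104.8   45.6]
bush50 [619.7  90.5] [622.6  96.4] [621.5  92.4  46.5]
red66 [359.1 -13.4] [363.4 -18.7] [362.8  -9.3  39.9]
cone [524.4  -4.9] [529.1  -5.6] [ 5.293e+02 -4.000e-01  4.550e+01]
[ 245.76937297 -523.92636462  382.26426818]
```

```bash
python3 -m jog '{"jaw":[91,91,91,91,91,91,91,91,91,91],"slide":[[0,0,0],[0,0,0],[0,0,0],[0.76,-1,0],[0.76,-1,0],[0.76,-1,0],[0.76,-1,0],[0.76,-1,0],[0.76,-1,0],[0.76,-1,0]],"spin":[1,1,0.32,0,0,0,0,0,0,0]}' 20
```

```text
time_s: 1.15
ee_pos: [343.2, -333.7, 175.7]
ee_rot: [-180.0, 0.0, -0.0]
force: [-0.3, -0.4, 0.5]
gripper_width: 91.1
gripper_force: 0.0
```

```bash
python3 -m jog '{"jaw":[91,91,91,91,91],"slide":[[0.8,-1,0.3],[0.8,-1,0.3],[0.77,-1,0.3],[0,-0.09,0.3],[0,0,0.3]],"spin":[0,0,0,0,0]}'
python3 - <<'E'
from h import *
print(env.state()['ee_pos']); im=env.grab_frame('wrist'); cv2.imwrite('pics/w1.png',im[...,::-1])
m=env.camera_model('wrist');T=m['camera_from_world'];print(-T[:3,:3].T@T[:3,3])
E
```

```text
time_s: 1.65
ee_pos: [413.6, -241.9, 130.2]
ee_rot: [180.0, 0.0, 0.1]
force: [-0.2, -0.3, 0.2]
gripper_width: 91.1
gripper_force: 0.0
[ 413.59792917 -241.87543134  130.17135719]
[ 479.2847357  -242.2503154   335.57303185]
```

View pics/w1.png

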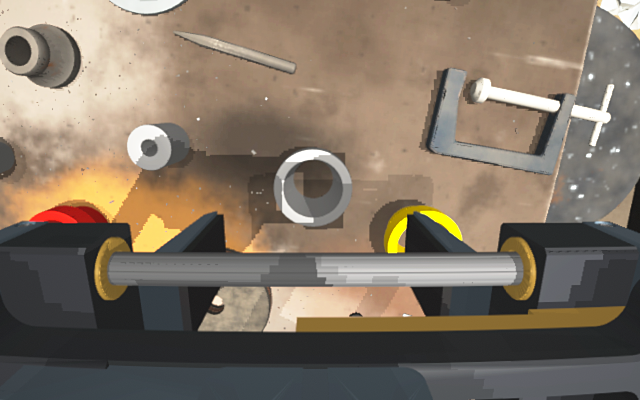

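The wrist view shows the 66 rim centred at about (312,187). Yellow is at (424,235), just outside where the right finger will go, so I'll narrow the jaw.

```bash
cat >> h.py <<'E'
def rim(z,R,uv0,name='wrist',save=None,tol=.25):
    """ellipse-fit outer rim near uv0: edge points of bright top, world circle fit"""
    m=env.camera_model(name); im=env.grab_frame(name)
    if save: cv2.imwrite(save,im[...,::-1])
    e=cv2.Canny(cv2.GaussianBlur(cv2.cvtColor(im,cv2.COLOR_RGB2GRAY),(3,3),0),40,100)
    vs,us=np.nonzero(e); k=np.hypot(us-uv0[0],vs-uv0[1])<90
    P=np.array([onplane(name,(u,v),z,m) for u,v in zip(us[k],vs[k])])
    c0=onplane(name,uv0,z,m); best=None
    # voting for the centre of a circle of known radius
    g=np.arange(-10,10.1,.5)
    sc=[(np.sum(np.abs(np.hypot(*(P-c0-[a,b]).T)-R)<.7),a,b) for a in g for b in g]
    n,a,b=max(sc); c=c0+[a,b]
    for _ in range(5):
        q=P[np.abs(np.hypot(*(P-c).T)-R)<1]; d=q-c; r=np.hypot(*d.T)
        c=c+np.linalg.lstsq(d/r[:,None],r-R,rcond=None)[0]
    return c,len(q)
E
python3 - <<'E'
from h import *
print(rim(46,33,(312.5,187)),rim(46,25,(312.5,187)),onplane('wrist',(312.5,187),46))
E
```

```text
(array([ 416.14216471, -239.79255967]), 232) (array([ 415.94889406, -240.05742134]), 218) [ 416.35952055 -241.04378345]
```

```bash
python3 -m jog '{"jaw":[80,80,80,80,80,80,60,60,60,60],"slide":[[0.08,-0.06,0],[0,0,0.8],[0,0,0.9],[0,0,0.9],[0,0,0.6],[0,0,0.17],[0,0,0],[0,0,0],[0,0,0],[0,0,0]],"spin":[0,0,0,0,0,0,0,0,0,0]}' 30; python3 -m jog '{"jaw":[60,60,60],"slide":[[0,0,0],[0,0,0],[0,0,0]],"spin":[0,0,0]}' 30
```

```text
time_s: 2.8
ee_pos: [416.7, -241.1, 30.6]
ee_rot: [179.9, -0.1, -0.0]
force: [-0.1, 0.9, -0.5]
gripper_width: 59.7
gripper_force: 0.0
time_s: 3.1
ee_pos: [416.2, -240.7, 29.9]
ee_rot: [180.0, -0.0, -0.0]
force: [0.6, -0.0, -0.1]
gripper_width: 60.2
gripper_force: 0.0
```

Run:
```python
from h import *
print(env.state())
b=env.grab_frame('side')[...,::-1]; w=env.grab_frame('wrist')[...,::-1]
b=cv2.resize(b[150:350,180:380],(600,600),interpolation=cv2.INTER_CUBIC)
cv2.imwrite('pics/si2.png',b);cv2.imwrite('pics/w2.png',w)
```

```text
{'time_s': 3.1, 'qpos': array([-3.14080796e+01,  1.84857623e+01,  1.13548873e+02, -4.82995153e-03,
        4.79506846e+01,  5.85971535e+01]), 'qvel': array([-0.06700764,  0.12418965,  0.00764441,  0.07392207, -0.04901489,
       -0.01780713]), 'effort': array([-5.22590839e-03, -3.58027840e+01, -1.75883710e+01,  5.24706335e-02,
       -4.89069836e-02,  4.60008130e-05]), 'ee_pos': array([ 416.15043992, -240.6529933 ,   29.87080521]), 'ee_rot': array([ 1.79989289e+02, -1.06608276e-02, -1.99757700e-03]), 'force': array([ 0.59924336, -0.02449884, -0.12608047]), 'torque': array([-0.00575681, -0.00527134, -0.00727705]), 'gripper_force': 0.0, 'gripper_width': 60.17227759711433}
```

View pics/si2.png

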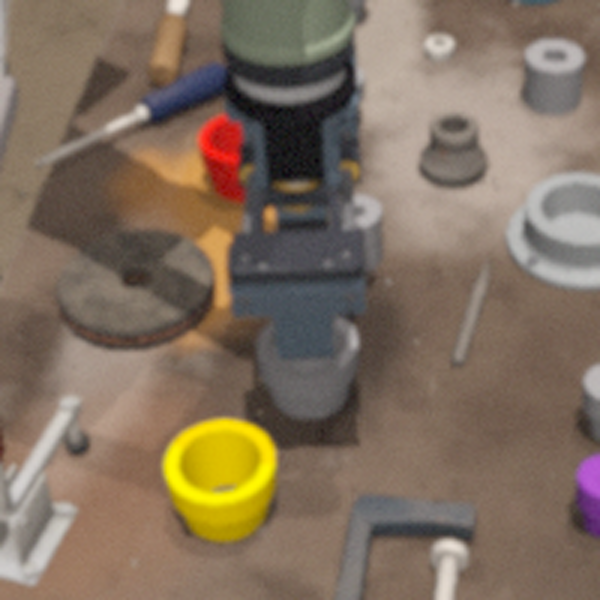

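The side crop shows the near finger across the sleeve's collar, with its tip at about (305,355). There is no contact force. I'll check the wrist view.

View pics/w2.png

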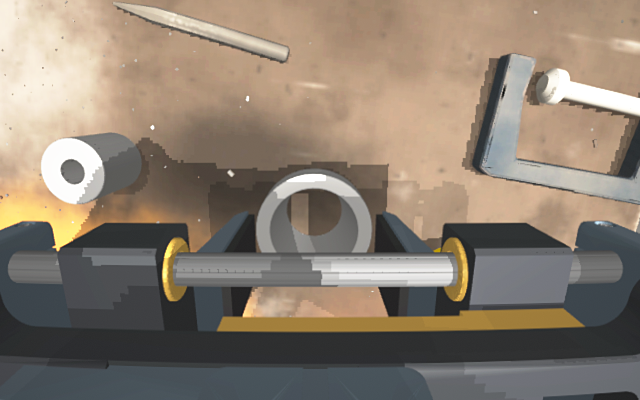

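The rim spans 257 to 371 px and the fingers sit just outside it on both sides, so they haven't reached it yet. I'll close further.

```bash
python3 -m jog '{"jaw":[40,40,40,40,40,40],"slide":[[0,0,0],[0,0,0],[0,0,0],[0,0,0],[0,0,0],[0,0,0]],"spin":[0,0,0,0,0,0]}' 30
```

```text
time_s: 3.8
ee_pos: [416.1, -240.7, 29.8]
ee_rot: [180.0, -0.0, -0.0]
force: [-0.1, -0.3, -1.0]
gripper_width: 40.0
gripper_force: 0.0
```

Run:
```python
from h import *
b=env.grab_frame('side')[...,::-1]; w=env.grab_frame('wrist')[...,::-1]
b=cv2.resize(b[200:320,230:350],(400,400),interpolation=cv2.INTER_CUBIC)
cv2.imwrite('pics/m3.png',np.hstack([b,w[:400,180:480]]))
```

```text
(no output)
```

View pics/m3.png

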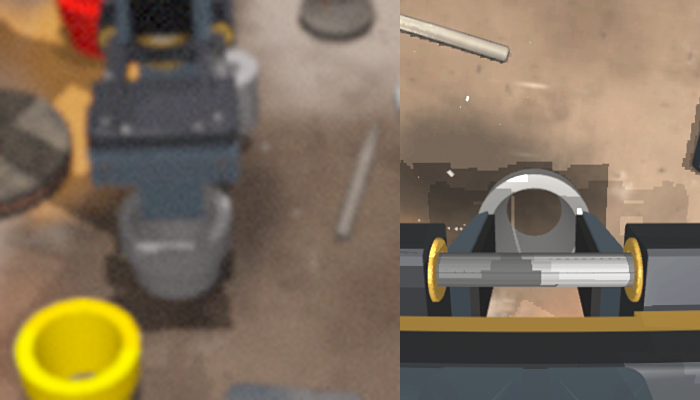

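Run:
```python
from h import *
for uv in [(284,264.5),(272,263),(292,264.5)]:
  c,d=ray('side',uv)
  for y in(-261,-274): print(uv,y,(c+d*(y-c[1])/d[1]).round(1))
s=env.state();print(s['ee_pos'],s['force'])
```

```text
(284, 264.5) -261 [ 420.  -261.    65.7]
(284, 264.5) -274 [ 420.6 -274.    78.5]
(272, 263) -261 [ 397.5 -261.    70.8]
(272, 263) -274 [ 398.5 -274.    83.5]
(292, 264.5) -261 [ 435.2 -261.    65. ]
(292, 264.5) -274 [ 435.5 -274.    77.7]
[ 416.08464729 -240.67506522   29.72744948] [ 0.17011254 -0.02468847  0.71178559]
```

```bash
python3 - <<'E'
from h import *
def proj(n,P):
    m=env.camera_model(n);T=np.array(m['camera_from_world']);p=T[:3,:3]@P+T[:3,3]
    K=np.array([[m['fx'],0,m['cx']],[0,m['fy'],m['cy']],[0,0,1.]])
    return cv2.projectPoints(np.array([[p[0],-p[1],-p[2]]]),np.zeros(3),np.zeros(3),K,np.array(m['D']))[0].ravel()
t=env.state()['ee_pos']
for h in (0,20,40,60):
  print(h,[proj('wrist',t+np.array([dx,dy,h])).round(0) for dx in(16,-16) for dy in (20,45.5)],[((proj('side',t+np.array([dx,-33,h]))-[230,200])*400/120).round(0) for dx in(-16,16)])
E
python3 - <<'E'
import cv2
w=cv2.imread('pics/w2.png')
m=cv2.imread('pics/m3.png')
cv2.imwrite('pics/m4.png',cv2.resize(m[150:270,400:700],(800,320),interpolation=cv2.INTER_CUBIC))
E
```

```text
0 [array([281., 197.]), array([239., 197.]), array([282., 247.]), array([241., 247.])] [array([148., 276.]), array([204., 274.])]
20 [array([278., 205.]), array([231., 205.]), array([279., 260.]), array([234., 260.])] [array([146., 252.]), array([202., 250.])]
40 [array([274., 216.]), array([222., 216.]), array([276., 276.]), array([226., 276.])] [array([144., 227.]), array([201., 225.])]
60 [array([269., 229.]), array([210., 229.]), array([271., 296.]), array([215., 296.])] [array([142., 201.]), array([200., 199.])]
```

View pics/m4.png

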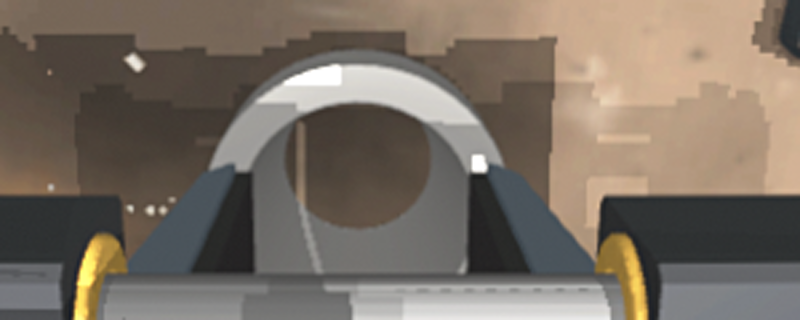

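Projecting the reported TCP puts the visible fingertips, at wrist (274,214), about 36–48 mm behind it. That fits closing to 40 mm without contact. Next I'll find the true tip height by gently touching the sleeve's rim at 46 mm.

```bash
python3 -m jog '{"jaw":[40,40,40,40,40],"slide":[[0,0,0.1],[0,0,0.1],[0,0,0.1],[0,0,0.1],[0,0,0]],"spin":[0,0,0,0,0]}' ; python3 -m jog '{"jaw":[40,40,40],"slide":[[0,0,0.1],[0,0,0],[0,0,0]],"spin":[0,0,0]}'
```

```text
time_s: 4.4
ee_pos: [415.7, -240.4, 17.2]
ee_rot: [-180.0, 0.1, -0.0]
force: [-0.6, 0.4, 0.1]
gripper_width: 40.2
gripper_force: 0.0
time_s: 4.7
ee_pos: [416.1, -240.7, 14.7]
ee_rot: [180.0, 0.0, -0.0]
force: [-0.3, -0.2, -0.1]
gripper_width: 40.1
gripper_force: 0.0
```

```bash
python3 -m jog '{"jaw":[40,40,40],"slide":[[0,0,0.1],[0,0,0],[0,0,0]],"spin":[0,0,0]}'
```

```text
time_s: 5.0
ee_pos: [416.0, -240.6, 11.7]
ee_rot: [-180.0, 0.0, -0.0]
force: [-0.5, 0.2, 0.1]
gripper_width: 39.9
gripper_force: 0.0
```

```bash
python3 -m jog '{"jaw":[40,40,40],"slide":[[0,0,0.1],[0,0,0],[0,0,0]],"spin":[0,0,0]}';python3 -m jog '{"jaw":[40,40,40],"slide":[[0,0,0.05],[0,0,0],[0,0,0]],"spin":[0,0,0]}';python3 -m jog '{"jaw":[40,40,40],"slide":[[0,0,0.05],[0,0,0],[0,0,0]],"spin":[0,0,0]}'
```

```text
time_s: 5.3
ee_pos: [416.0, -240.6, 8.7]
ee_rot: [-180.0, 0.0, -0.0]
force: [0.3, -0.5, 0.3]
gripper_width: 40.3
gripper_force: 0.0
time_s: 5.6
ee_pos: [416.3, -240.8, 8.1]
ee_rot: [180.0, -0.0, -0.0]
force: [-2.2, 1.8, 7.5]
gripper_width: 40.1
gripper_force: 3.6
time_s: 5.9
ee_pos: [416.4, -240.8, 8.0]
ee_rot: [180.0, -0.1, -0.0]
force: [-4.2, 2.3, 19.8]
gripper_width: 40.2
gripper_force: 9.6
```

Contact is at TCP z ≈ 8.2, so the real tips are 38 mm behind the reported TCP. For tips at 28.5 the TCP must be at about −9.5.

```bash
python3 -m jog '{"jaw":[40,82,82,82,82,82,82,82],"slide":[[0,0,-0.4],[0,0,-0.4],[0,0,0],[0,0,0],[0,0,0],[0,0,0],[0,0,0],[0,0,0]],"spin":[0,0,0,0,0,0,0,0]}'; python3 -m jog '{"jaw":[82,82,82,82,82,60,60,60,60,60],"slide":[[0,0,0.4],[0,0,0.4],[0,0,0.3],[0,0,0.2],[0,0,0],[0,0,0],[0,0,0],[0,0,0],[0,0,0],[0,0,0]],"spin":[0,0,0,0,0,0,0,0,0,0]}' 30
```

```text
time_s: 6.7
ee_pos: [416.0, -240.6, 29.4]
ee_rot: [-180.0, 0.0, -0.0]
force: [-0.3, -0.4, 0.2]
gripper_width: 82.1
gripper_force: 0.0
time_s: 7.7
ee_pos: [416.4, -240.7, -8.8]
ee_rot: [180.0, -0.0, -0.0]
force: [-0.4, 1.2, 2.6]
gripper_width: 65.0
gripper_force: 30.0
```

```bash
python3 -m jog '{"jaw":[60,60,60,60,60,60,60,60,60,60],"slide":[[0,0,-0.4],[0,0,-0.9],[0,0,-0.9],[0,0,-0.3],[0.96,-0.95,0],[0.96,-0.95,0],[0.96,-0.95,0],[0.96,-0.95,0],[0.96,-0.95,0],[0,0,0]],"spin":[0,0,0,0,0,0,0,0,0,0]}'
python3 - <<'E'
from h import *
print(env.state()['ee_pos'])
m=env.camera_model('wrist');T=m['camera_from_world']
p=T[:3,:3]@np.array([616,-98.5,34])+T[:3,3];u=(m['cx']-m['fx']*p[0]/p[2],m['cy']+m['fy']*p[1]/p[2])
print(u,rim(34,42,u,save='pics/w5.png'),rim(34,30.5,u))
E
```

```text
time_s: 8.7
ee_pos: [563.4, -94.9, 64.3]
ee_rot: [-179.9, -0.1, 0.2]
force: [-1.6, -0.9, -3.5]
gripper_width: 65.0
gripper_force: 30.0
[563.37479494 -94.90974548  64.3456089 ]
(np.float64(320.86358416231064), np.float64(131.24590247417967)) (array([618.01037085, -96.4748035 ]), 260) (array([618.5360668 , -95.59079465]), 347)
```

View pics/w5.png

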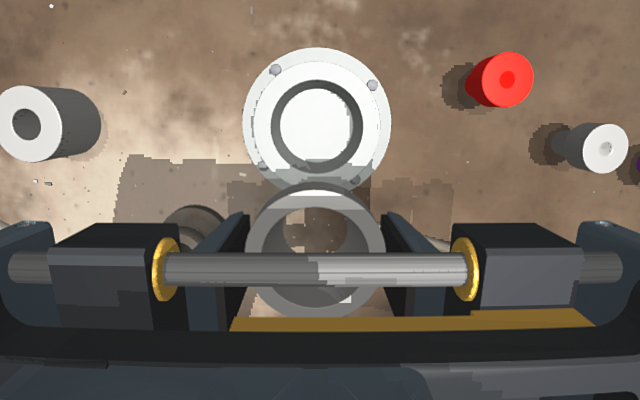

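The wrist view shows the socket centred at about (317,125), with the held sleeve at (315,250). I'll measure again with the arm still, along with the held rim.

```bash
cat >> h.py <<'E'
def where(x,y,z):
    m=env.camera_model('wrist');T=np.array(m['camera_from_world'])
    p=T[:3,:3]@np.array([x,y,z])+T[:3,3];return (m['cx']-m['fx']*p[0]/p[2],m['cy']+m['fy']*p[1]/p[2])
def look(*items,**kw):
    env.grab_frame('wrist');t=env.state()['ee_pos'];print('tcp',t.round(1))
    for x,y,z,*Rs in items:
        for R in Rs: c,n=rim(z,R,where(x,y,z),**kw); print(R,c.round(1),n,'rel',(c-t[:2]).round(1))
E
python3 - <<'E'
from h import *
look((617,-97,34,42,30.5)); t=env.state()['ee_pos']
look((t[0],t[1],t[2]+9+46,33,25),save='pics/w6.png')
E
```

```text
tcp [558.6 -98.1  64.2]
42 [619.4 -94.9] 252 rel [60.8  3.2]
30.5 [618.5 -95.6] 349 rel [59.9  2.5]
tcp [558.9 -98.9  65.2]
33 [558.8 -98.9] 433 rel [-0.   0.1]
25 [559.1 -99. ] 367 rel [ 0.2 -0.1]
```

```bash
python3 -m jog '{"jaw":[60,60,60,60,60,60,60,60,60,60],"slide":[[0.7,-0.1,0],[0.7,0,0],[0.59,0,0],[0,0,0],[0,0,0.4],[0,0,0.5],[0,0,0.5],[0,0,0.3],[0,0,0.2],[0,0,0]],"spin":[0,0,0,0,0,0,0,0,0,0]}'
```

```text
time_s: 10.1
ee_pos: [618.6, -95.2, 7.8]
ee_rot: [-180.0, 0.1, -0.0]
force: [-0.2, -0.6, -3.8]
gripper_width: 64.7
gripper_force: 30.0
```

```bash
python3 -m jog '{"jaw":[60,60,60,60],"slide":[[0,0,0.1],[0,0,0.08],[0,0,0],[0,0,0]],"spin":[0,0,0,0]}';  python3 -m jog '{"jaw":[60,60,60,60],"slide":[[0,0,0.05],[0,0,0.04],[0,0,0],[0,0,0]],"spin":[0,0,0,0]}'
```

```text
time_s: 10.5
ee_pos: [620.0, -95.2, 3.6]
ee_rot: [180.0, -0.0, -0.0]
force: [0.0, -0.7, -4.5]
gripper_width: 65.1
gripper_force: 30.0
time_s: 10.9
ee_pos: [619.8, -95.2, 0.6]
ee_rot: [180.0, 0.0, -0.0]
force: [0.5, -0.1, -3.5]
gripper_width: 64.7
gripper_force: 30.0
```

```bash
python3 -m jog '{"jaw":[60,60,60,60],"slide":[[0,0,0.04],[0,0,0.03],[0,0,0],[0,0,0]],"spin":[0,0,0,0]}'
```

```text
time_s: 11.3
ee_pos: [620.0, -95.2, -0.8]
ee_rot: [180.0, -0.0, -0.0]
force: [-2.1, 0.1, 2.6]
gripper_width: 64.8
gripper_force: 30.0
```

```bash
python3 -m jog '{"jaw":[82,82,82,82,82,82,82,82,82,82],"slide":[[0,0,0],[0,0,0],[0,0,0],[0,0,0],[0,0,-0.2],[0,0,-0.6],[0,0,-0.9],[0,0,-0.9],[0,0,-0.9],[0,0,0]],"spin":[0,0,0,0,0,0,0,0,0,0]}'
python3 - <<'E'
from h import *
look((619.5,-95.3,54,33,25),save='pics/w7.png')
E
```

```text
time_s: 12.3
ee_pos: [622.9, -95.7, 108.3]
ee_rot: [179.9, -0.5, -0.0]
force: [-0.1, -0.3, 0.7]
gripper_width: 81.9
gripper_force: 0.0
tcp [621.3 -95.5 105.8]
33 [619.3 -99.2] 180 rel [-1.9 -3.7]
25 [620.  -95.1] 237 rel [-1.3  0.3]
```

```bash
python3 -m jog '{"jaw":[72,72,72,72,72,72,72,72,72,72],"slide":[[-0.53,-1,0],[-0.53,-1,0],[-0.53,-1,0],[-0.53,-1,0],[-0.53,-1,0],[-0.53,-1,0],[-0.53,-1,0],[-0.53,-1,0],[-0.53,-1,0],[-0.53,-1,0]],"spin":[0,0,0,0,0,0,0,0,0,0]}';python3 -m jog '{"jaw":[72,72,72,72],"slide":[[-0.55,-1,0],[0,-0.1,0],[0,0,0],[0,0,0]],"spin":[0,0,0,0]}'
python3 - <<'E'
from h import *
look((443,237,46,27.5,19.5),save='pics/w8.png')
E
```

```text
time_s: 13.45
ee_pos: [458.9, 205.4, 101.9]
ee_rot: [179.9, 0.2, -0.0]
force: [0.6, -0.1, 0.6]
gripper_width: 72.2
gripper_force: 0.0
time_s: 13.85
ee_pos: [444.3, 237.0, 102.7]
ee_rot: [179.9, 0.1, -0.0]
force: [0.2, -0.1, 0.3]
gripper_width: 71.6
gripper_force: 0.0
tcp [444.5 236.8 102.9]
27.5 [443.6 239.5] 248 rel [-1.   2.7]
19.5 [443.9 239.4] 186 rel [-0.6  2.6]
```

View pics/w8.png

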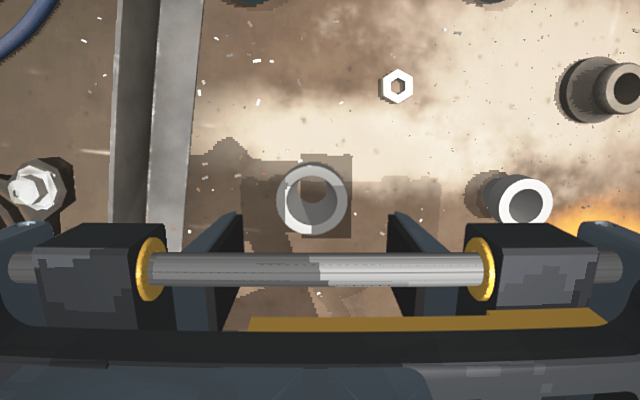

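The wrist view shows the 55 rim at (312,200). An angle bar lies to its left, with its edge at x≈200 px, so I'll check its height against the gripper body.

Run:
```python
from h import *
b=cv2.imread('pics/side0.png');w=cv2.imread('pics/w8.png')
cv2.imwrite('pics/bar.png',cv2.resize(b[90:165,225:385],(800,375),interpolation=cv2.INTER_CUBIC))
```

```text
(no output)
```

View pics/bar.png

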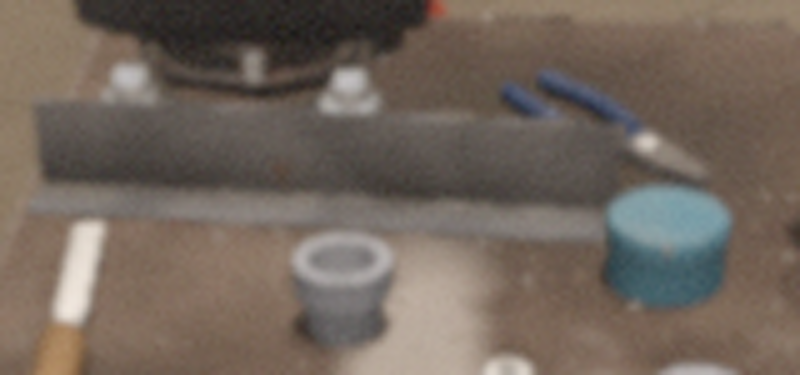

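The crop shows the bar's flange front at row 134.4, the crease at 128.4 and the top at 112.4, all at column 293.

Run:
```python
from h import *
print(onplane('side',(293,134.4),3)); p=onplane('side',(293,128.4),4);print(p)
c,d=ray('side',(293,112.4));print(c+d*(p[1]-c[1])/d[1])
```

```text
[442.31946345 357.22343636]
[442.7455971  393.32258122]
[444.4336787  393.32258122  58.3667066 ]
```

The bar's wall is beyond y≈375, well clear of the gripper. Going ahead with the 55 grasp.

```bash
python3 -m jog '{"jaw":[72,72,72,72,72,72,72,72,45,45],"slide":[[-0.02,-0.09,0.2],[0,0,0.6],[0,0,0.9],[0,0,0.9],[0,0,0.6],[0,0,0.4],[0,0,0.14],[0,0,0],[0,0,0],[0,0,0]],"spin":[0,0,0,0,0,0,0,0,0,0]}' 30;python3 -m jog '{"jaw":[45,45,45,45],"slide":[[0,0,0],[0,0,0],[0,0,0],[0,0,0]],"spin":[0,0,0,0]}'
```

```text
time_s: 15.0
ee_pos: [444.5, 240.9, -7.8]
ee_rot: [-180.0, -0.1, -0.0]
force: [0.1, 0.6, 0.1]
gripper_width: 58.7
gripper_force: 0.0
time_s: 15.4
ee_pos: [444.4, 240.5, -7.9]
ee_rot: [-180.0, -0.1, 0.0]
force: [0.8, -1.3, 5.1]
gripper_width: 53.8
gripper_force: 30.0
```

```bash
python3 -m jog '{"jaw":[45,45,45,45,45,45,45,45,45,45],"slide":[[0,0,-0.4],[0,0,-0.9],[0,0,-0.9],[0,0,-0.5],[0.35,1,0],[0.35,1,0],[0.35,1,0],[0.35,1,0],[0.35,1,0],[0.35,1,0]],"spin":[0,0,0,0,0,0,0,0,0,0]}';python3 -m jog '{"jaw":[45,45,45,45,45,45,45,45],"slide":[[0.35,1,0],[0.35,1,0],[0.35,1,0],[0.35,1,0],[0.35,1,0],[0,0.2,0],[0,0,0],[0,0,0]],"spin":[0,0,0,0,0,0,0,0]}'
python3 - <<'E'
from h import *
look((620,-95,54,33,25),save='pics/w9.png'); t=env.state()['ee_pos']
look((t[0],t[1],t[2]+8+46,27.5,19.5))
E
```

```text
time_s: 16.4
ee_pos: [506.6, 59.5, 72.5]
ee_rot: [-180.0, 0.0, -0.0]
force: [0.5, 0.6, -2.9]
gripper_width: 53.8
gripper_force: 30.0
time_s: 17.2
ee_pos: [558.4, -94.6, 72.2]
ee_rot: [-179.9, 0.1, -0.0]
force: [-0.6, 0.4, -3.5]
gripper_width: 53.6
gripper_force: 30.0
tcp [558.5 -94.4  72.3]
33 [612.8 -89.2] 175 rel [54.3  5.1]
25 [619.2 -95.2] 295 rel [60.7 -0.8]
tcp [558.9 -94.4  72.4]
27.5 [558.5 -94.5] 377 rel [-0.4 -0. ]
19.5 [558.6 -94.6] 245 rel [-0.3 -0.2]
```

```bash
python3 -m jog '{"jaw":[45,45,45,45,45,45,45,45,45,45],"slide":[[0.7,0.02,0],[0.7,0,0],[0.63,0,0],[0,0,0],[0,0,0.3],[0,0,0.5],[0,0,0.4],[0,0,0.3],[0,0,0.1],[0,0,0]],"spin":[0,0,0,0,0,0,0,0,0,0]}';python3 -m jog '{"jaw":[45,45,45],"slide":[[0,0,0.06],[0,0,0],[0,0,0]],"spin":[0,0,0]}'
```

```text
time_s: 18.5
ee_pos: [619.6, -96.1, 23.8]
ee_rot: [-180.0, 0.1, -0.0]
force: [0.1, 0.1, -2.7]
gripper_width: 53.8
gripper_force: 30.0
time_s: 18.8
ee_pos: [620.4, -96.2, 23.0]
ee_rot: [180.0, -0.0, -0.0]
force: [0.4, -0.0, -2.3]
gripper_width: 53.9
gripper_force: 30.0
```

```bash
python3 -m jog '{"jaw":[45,45,45],"slide":[[0,0,0.06],[0,0,0],[0,0,0]],"spin":[0,0,0]}';python3 -m jog '{"jaw":[45,45,45],"slide":[[0,0,0.05],[0,0,0],[0,0,0]],"spin":[0,0,0]}'
```

```text
time_s: 19.1
ee_pos: [620.1, -96.1, 20.7]
ee_rot: [180.0, 0.0, -0.0]
force: [-0.0, 0.0, -2.3]
gripper_width: 53.6
gripper_force: 30.0
time_s: 19.4
ee_pos: [620.4, -96.1, 20.2]
ee_rot: [180.0, -0.1, -0.0]
force: [-1.8, 0.4, 5.5]
gripper_width: 53.5
gripper_force: 30.0
```

```bash
python3 -m jog '{"jaw":[72,72,72,72,72,72,72,72,72,72],"slide":[[0,0,0],[0,0,0],[0,0,0],[0,0,0],[0,0,-0.2],[0,0,-0.6],[0,0,-0.8],[0,0,-0.8],[0,0,-0.6],[0,0,0]],"spin":[0,0,0,0,0,0,0,0,0,0]}'
python3 - <<'E'
from h import *
look((620,-95.5,74,27.5,19.5),save='pics/w10.png')
E
python3 -m jog '{"jaw":[60,60,60,60,60,60,60,60,60,60],"slide":[[-1,-0.92,0],[-1,-0.92,0],[-1,-0.92,0],[-1,-0.92,0],[-1,-0.92,0],[-1,-0.92,0],[0,0,0],[0,0,0],[0,0,0],[0,0,0]],"spin":[0,0,0,0,0,0,0,0,0,0]}'
python3 - <<'E'
from h import *
look((438.5,69.5,46,22,14),save='pics/w11.png')
E
```

```text
time_s: 20.4
ee_pos: [622.3, -96.5, 112.6]
ee_rot: [179.9, -0.4, -0.0]
force: [-0.1, 0.5, -0.2]
gripper_width: 72.1
gripper_force: 0.0
tcp [621.  -96.3 110.6]
27.5 [629.  -96.7] 165 rel [ 8.  -0.4]
19.5 [619.7 -95.9] 189 rel [-1.3  0.4]
time_s: 21.55
ee_pos: [441.0, 68.9, 108.9]
ee_rot: [180.0, 0.0, -0.1]
force: [0.3, -0.2, 0.2]
gripper_width: 60.0
gripper_force: 0.0
tcp [440.9  68.9 108.9]
22 [439.3  71.2] 189 rel [-1.6  2.3]
14 [439.4  71.1] 126 rel [-1.5  2.2]
```

```bash
python3 -m jog '{"jaw":[60,60,60,60,60,60,60,60,60,35],"slide":[[-0.05,-0.075,0.2],[0,0,0.6],[0,0,0.9],[0,0,0.9],[0,0,0.7],[0,0,0.4],[0,0,0.2],[0,0,0.03],[0,0,0],[0,0,0]],"spin":[0,0,0,0,0,0,0,0,0,0]}' 25;python3 -m jog '{"jaw":[35,35,35,35,35,35],"slide":[[0,0,0],[0,0,0],[0,0,0],[0,0,0],[0,0,0],[0,0,0]],"spin":[0,0,0,0,0,0]}'
```

```text
time_s: 22.7
ee_pos: [439.3, 71.8, -8.0]
ee_rot: [-180.0, -0.1, -0.0]
force: [0.4, 0.2, -0.6]
gripper_width: 54.7
gripper_force: 0.0
time_s: 23.3
ee_pos: [439.2, 71.7, -8.2]
ee_rot: [180.0, -0.1, 0.0]
force: [-0.1, -0.4, 4.9]
gripper_width: 42.8
gripper_force: 25.0
```

```bash
python3 -m jog '{"jaw":[35,35,35,35,35,35,35,35,35,35],"slide":[[0,0,-0.4],[0,0,-0.9],[0,0,-0.9],[0,0,-0.9],[0,0,-0.2],[0.7,0.93,0],[0.7,0.93,0],[0.7,0.93,0],[0.7,0.93,0],[0.7,0.93,0]],"spin":[0,0,0,0,0,0,0,0,0,0]}';python3 -m jog '{"jaw":[35,35,35,35],"slide":[[0.5,0.93,0],[0,0,0],[0,0,0],[0,0,0]],"spin":[0,0,0,0]}'
python3 - <<'E'
from h import *
look((620,-95.5,74,27.5,19.5),save='pics/w12.png'); t=env.state()['ee_pos']
look((t[0],t[1],t[2]+8+46,22,14))
E
```

```text
time_s: 24.3
ee_pos: [543.2, -68.7, 88.5]
ee_rot: [-180.0, 0.2, -0.0]
force: [1.0, -0.6, -2.2]
gripper_width: 42.9
gripper_force: 25.0
time_s: 24.7
ee_pos: [557.3, -94.7, 89.2]
ee_rot: [-180.0, 0.2, 0.0]
force: [0.5, -0.6, -1.1]
gripper_width: 43.0
gripper_force: 25.0
tcp [557.5 -94.6  89.6]
27.5 [612.3 -90.7] 188 rel [54.8  4. ]
19.5 [618.9 -96.1] 235 rel [61.5 -1.5]
tcp [558.2 -94.8  90.4]
22 [558.6 -94.7] 298 rel [0.4 0.1]
14 [558.7 -94.8] 173 rel [ 0.5 -0. ]
```

```bash
python3 -m jog '{"jaw":[35,35,35,35,35,35,35,35,35,35],"slide":[[0.7,0.04,0],[0.7,0,0],[0.63,0,0],[0,0,0],[0,0,0.3],[0,0,0.5],[0,0,0.4],[0,0,0.25],[0,0,0.1],[0,0,0]],"spin":[0,0,0,0,0,0,0,0,0,0]}';python3 -m jog '{"jaw":[35,35,35],"slide":[[0,0,0.06],[0,0,0],[0,0,0]],"spin":[0,0,0]}'
```

```text
time_s: 26.0
ee_pos: [619.1, -96.8, 43.5]
ee_rot: [-180.0, 0.0, -0.0]
force: [1.0, -0.4, -0.4]
gripper_width: 42.7
gripper_force: 25.0
time_s: 26.3
ee_pos: [619.8, -96.9, 42.4]
ee_rot: [180.0, -0.0, -0.0]
force: [-0.4, -0.9, -1.5]
gripper_width: 42.8
gripper_force: 25.0
```

```bash
python3 -m jog '{"jaw":[35,35,35],"slide":[[0,0,0.06],[0,0,0],[0,0,0]],"spin":[0,0,0]}';python3 -m jog '{"jaw":[35,35,35],"slide":[[0,0,0.05],[0,0,0],[0,0,0]],"spin":[0,0,0]}'
```

```text
time_s: 26.6
ee_pos: [619.5, -96.9, 40.2]
ee_rot: [180.0, 0.0, -0.0]
force: [-0.1, -0.7, -2.0]
gripper_width: 42.6
gripper_force: 25.0
time_s: 26.9
ee_pos: [619.7, -96.9, 39.8]
ee_rot: [180.0, -0.1, -0.0]
force: [-3.1, 0.6, 5.6]
gripper_width: 42.8
gripper_force: 25.0
```

```bash
python3 -m jog '{"jaw":[60,60,60,60,60,60,60,60,60,60],"slide":[[0,0,0],[0,0,0],[0,0,0],[0,0,0],[0,0,-0.2],[0,0,-0.6],[0,0,-0.8],[0,0,-0.8],[0,0,-0.4],[0,0,0]],"spin":[0,0,0,0,0,0,0,0,0,0]}'
python3 - <<'E'
from h import *
look((620,-96,94,22,14),save='pics/w13.png')
E
python3 -m jog '{"jaw":[50,50,50,50,50,50,50,50,50,50],"slide":[[-0.06,0.9,0],[-0.06,0.9,0],[-0.06,0.9,0],[-0.06,0.9,0],[-0.06,0.9,0],[-0.06,0.9,0],[-0.06,0.9,0],[0,0,0],[0,0,0],[0,0,0]],"spin":[0,0,0,0,0,0,0,0,0,0]}'
python3 - <<'E'
from h import *
look((607.5,-286,46,16.5),save='pics/w14.png')
E
```

```text
time_s: 27.9
ee_pos: [620.8, -97.1, 124.9]
ee_rot: [180.0, -0.2, -0.0]
force: [0.6, 0.0, -0.1]
gripper_width: 59.8
gripper_force: 0.0
tcp [619.7 -96.9 123.2]
22 [ 625.1 -104.1] 154 rel [ 5.3 -7.2]
14 [620.2 -97. ] 147 rel [ 0.4 -0.1]
time_s: 29.05
ee_pos: [606.5, -284.8, 121.8]
ee_rot: [-179.9, 0.1, 0.0]
force: [1.2, 0.4, 0.2]
gripper_width: 49.8
gripper_force: 0.0
tcp [ 606.7 -284.7  122.1]
16.5 [ 608.4 -286.3] 147 rel [ 1.7 -1.7]
```

View pics/w14.png

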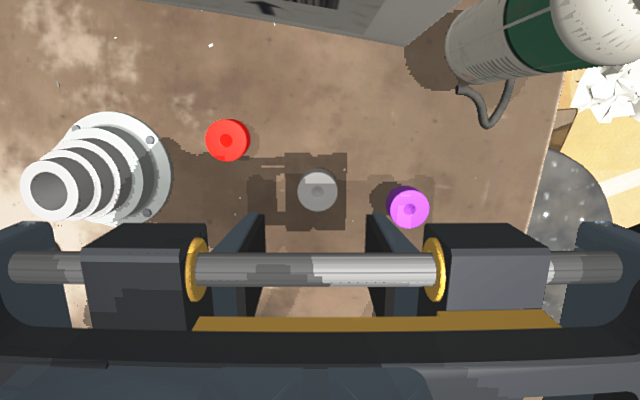

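The wrist view shows the plug at (317,190), purple at (408,208) and about 75 mm away, and the stack at the left properly nested. The spray can at upper right needs a clearance check.

Run:
```python
from h import *
for uv in [(446,352),(464,362),(483,352)]: print('side',onplane('side',uv,0))
for uv in [(446,40),(455,75),(480,85)]: print('wrist',[onplane('wrist',uv,z).round(0).tolist() for z in (0,60,120)])
```

```text
side [ 701.1419106  -429.94913843]
side [ 727.38191555 -452.8829432 ]
side [ 767.21051772 -435.34508219]
wrist [[734.0, -398.0], [723.0, -378.0], [712.0, -357.0]]
wrist [[704.0, -409.0], [699.0, -386.0], [693.0, -363.0]]
wrist [[696.0, -432.0], [692.0, -405.0], [688.0, -378.0]]
```

```bash
python3 -m jog '{"jaw":[50,50,50,50,50,50,50,50,50,25],"slide":[[0.055,0.055,0.3],[0,0,0.6],[0,0,0.9],[0,0,0.9],[0,0,0.8],[0,0,0.5],[0,0,0.25],[0,0,0.1],[0,0,0],[0,0,0]],"spin":[0,0,0,0,0,0,0,0,0,0]}' 25;python3 -m jog '{"jaw":[25,25,25,25,25,25],"slide":[[0,0,0],[0,0,0],[0,0,0],[0,0,0],[0,0,0],[0,0,0]],"spin":[0,0,0,0,0,0]}'
```

```text
time_s: 30.15
ee_pos: [609.4, -287.9, -6.5]
ee_rot: [179.9, -0.1, -0.0]
force: [-0.1, 0.2, 0.2]
gripper_width: 44.5
gripper_force: 0.0
time_s: 30.75
ee_pos: [609.2, -287.7, -6.8]
ee_rot: [180.0, -0.1, -0.0]
force: [-0.0, 0.6, 5.6]
gripper_width: 32.1
gripper_force: 25.0
```

```bash
python3 -m jog '{"jaw":[25,25,25,25,25,25,25,25,25,25],"slide":[[0,0,-0.4],[0,0,-0.9],[0,0,-0.9],[0,0,-0.9],[0,0,-0.7],[-0.25,-0.91,0],[-0.25,-0.91,0],[-0.25,-0.91,0],[-0.25,-0.91,0],[-0.25,-0.91,0]],"spin":[0,0,0,0,0,0,0,0,0,0]}';python3 -m jog '{"jaw":[25,25,25,25,25],"slide":[[-0.25,-0.91,0],[-0.15,-0.91,0],[0,0,0],[0,0,0],[0,0,0]],"spin":[0,0,0,0,0]}'
python3 - <<'E'
from h import *
look((620,-96.5,94,22,14),save='pics/w15.png'); t=env.state()['ee_pos']
look((t[0],t[1],t[2]+7+46,16.5))
E
```

```text
time_s: 31.75
ee_pos: [570.2, -150.0, 106.2]
ee_rot: [-180.0, 0.0, -0.0]
force: [0.9, -0.1, -0.6]
gripper_width: 32.1
gripper_force: 24.9
time_s: 32.25
ee_pos: [559.2, -97.2, 106.3]
ee_rot: [180.0, -0.0, -0.0]
force: [-0.3, -1.2, -1.9]
gripper_width: 32.2
gripper_force: 24.9
tcp [559.3 -97.3 106.2]
22 [619.8 -88.2] 153 rel [60.5  9.1]
14 [619.4 -96.9] 169 rel [60.1  0.4]
tcp [559.1 -97.2 106.1]
16.5 [558.8 -97.5] 194 rel [-0.3 -0.3]
```

```bash
python3 -m jog '{"jaw":[25,25,25,25,25,25,25,25,25,25],"slide":[[0.7,-0.02,0],[0.7,0,0],[0.62,0,0],[0,0,0],[0,0,0.3],[0,0,0.4],[0,0,0.4],[0,0,0.2],[0,0,0.1],[0,0,0]],"spin":[0,0,0,0,0,0,0,0,0,0]}';python3 -m jog '{"jaw":[25,25,25],"slide":[[0,0,0.05],[0,0,0],[0,0,0]],"spin":[0,0,0]}'
```

```text
time_s: 33.5
ee_pos: [619.3, -95.9, 63.8]
ee_rot: [-180.0, 0.1, -0.0]
force: [0.6, -0.5, -1.7]
gripper_width: 32.6
gripper_force: 24.9
time_s: 33.8
ee_pos: [619.6, -95.8, 62.9]
ee_rot: [180.0, -0.0, -0.0]
force: [0.1, -1.8, -1.5]
gripper_width: 31.8
gripper_force: 24.9
```

```bash
python3 -m jog '{"jaw":[25,25,25],"slide":[[0,0,0.05],[0,0,0],[0,0,0]],"spin":[0,0,0]}';python3 -m jog '{"jaw":[25,25,25],"slide":[[0,0,0.03],[0,0,0],[0,0,0]],"spin":[0,0,0]}'
```

```text
time_s: 34.1
ee_pos: [619.9, -95.9, 61.5]
ee_rot: [180.0, -0.0, -0.0]
force: [0.9, -1.8, 1.0]
gripper_width: 32.3
gripper_force: 24.9
time_s: 34.4
ee_pos: [620.1, -95.9, 61.3]
ee_rot: [180.0, -0.1, -0.0]
force: [-0.7, -1.0, 6.0]
gripper_width: 32.1
gripper_force: 24.9
```

Contact came at the expected height. I'll release, retreat and inspect.

```bash
python3 -m jog '{"jaw":[55,55,55,55,55,55,55,55,55,55],"slide":[[0,0,0],[0,0,0],[0,0,0],[0,0,0],[0,0,-0.2],[0,0,-0.6],[0,0,-0.8],[0,0,-0.8],[0,0,-0.4],[0,0,0]],"spin":[0,0,0,0,0,0,0,0,0,0]}'; python3 -m jog '{"jaw":[55,55,55,55,55,55,55],"slide":[[-1,-0.6,0],[-1,-0.6,0],[-1,-0.6,0],[-1,-0.6,0],[-1,-0.6,0],[0,0,0],[0,0,0]],"spin":[0,0,0,0,0,0,0]}'
python3 - <<'E'
from h import *
b=env.grab_frame('side')[...,::-1]; w=env.grab_frame('wrist')[...,::-1]
b=cv2.resize(b[140:260,310:430],(400,400),interpolation=cv2.INTER_CUBIC)
cv2.imwrite('pics/end.png',np.hstack([b,w[:400,200:600]]))
E
```

```text
time_s: 35.4
ee_pos: [620.9, -96.0, 146.5]
ee_rot: [180.0, -0.2, -0.0]
force: [-0.5, 0.3, -1.0]
gripper_width: 55.0
gripper_force: 0.0
time_s: 36.1
ee_pos: [469.1, -5.6, 143.8]
ee_rot: [180.0, 0.0, 0.0]
force: [1.0, -0.9, 0.0]
gripper_width: 55.1
gripper_force: 0.0
```

View pics/end.png

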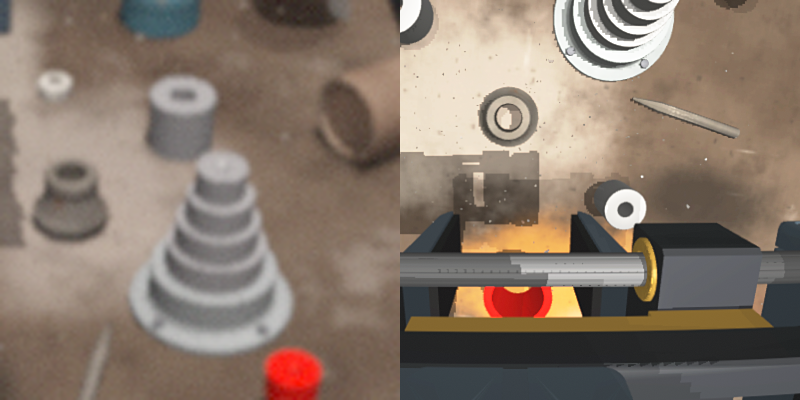

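The side view shows the stack upright and evenly stepped, with the plug on top at (222,170). The bushes and look-alikes are where they were.

```bash
python3 -c "
from workcell import env
print(env.job_done())"
```

```text
the job is handed in; nothing more can be done
None
```

All four pieces are nested upright in the taper seat in the order asked, plug last, each lowered until it bore on the rim below. The bushes and look-alikes were left alone, and the job was handed in at about 36 s.

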